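# Find the rattling pin box and hold it out over the tray

## Robot

A 6-joint arm with a two-finger parallel gripper is mounted at the origin on the work surface; the furniture and walls round the work are solid. World frame = base frame: x ahead of the robot, y to its left, z up, the work surface at z = 0. Lengths are in m, angles in rad, forces in N, time in s.
With the tool pointing down it reaches from about 0.35 to 0.975 m from the base axis. Payload 4.9 kg.
Tool frame: the origin (TCP) lies at the very end of the fingers, on their centre line; the grasp point (between the pads) lies 19 mm behind it; z points along the fingers, y is the line along which they close (so a half turn about z gives the same grasp; the last joint's range is limited). The gripper opens to 85 mm and grips with 20 to 120 N. Pads are 22 mm wide; open, the fingers measure 114 mm over their backs; the gripper's body (76 mm by 85 mm) begins 54 mm behind the grasp point. The pads swing forward as they close: fully open they stand 13 mm farther back than shut.
Start: joints at [-1.287, 0.053, 1.613, -0, 1.476, -0.119], TCP at [0.245, -0.575, 0.231] pointing down, gripper open.
Joint ranges: [-3.01, 3.01], [-1.01, 2.22], [0.06, 2.58], [-1.02, 4.17], [0.09, 2.62], [-3.14, 3.14]. Speed limits (rad/s): [2.57, 2.57, 3.14, 3.14, 3.14, 3.14].

## Interface

Orientations are given as a unit quaternion [w, x, y, z].
In Python, from plant import manip gives the robot as it stands.
- The arm moves only by the tool play_rows, never from a script. Its argument "series" is a list that holds one entry, the list of rows, each a list of 7 numbers: the shift along the world's x, y, z in m, then the turn, a rotation vector about the world's x, y, z in degrees, then the opening, from 0 (shut) to 1 (fully open). In form: [[[dx, dy, dz, rx, ry, rz, grip], ...]]. A call has 1 to 10 rows; each row shifts and turns the commanded pose from where the row before left it; what a row does not reach is not made up. A row lasts 1/10 s, in which the tool goes at most 50 mm and 8.59 degrees, less where a joint would pass 70% of its speed; a pose out of reach is approached as far as the arm can. A call with a gripper value outside its range is refused whole. The fingers move at their own pace and stop on an object; the grip force is fixed at half the most. Time passes only in rows, so rows that do not move let the fingers close. It gives the time, the measured TCP pose, the force, the opening and the grip force at its end, in the units of the state.
- manip.state(): the state, without advancing time (a new reading comes with each control period).
- manip.grab_frame(name): name is "scene" or "top"; returns a dict with "frame" (384x512x3 uint8, blue, green, red), "mtx" (3x3 intrinsics, pixels), "R" (3x3) and "t" (3): a world point X has camera coordinates R X + t. Camera axes: x right, y down, z forward; pixel columns grow to the right and rows downward; lengths in m; the calibration is good to about 2 mm. A picture is of the moment at which its call begins. There is no depth.
- manip.job_done(): hands the job in; it is judged then, once.
The state is a dict: "time": time; "joint_pos": joint angles; "joint_vel": joint speeds; "joint_efforts": joint torques, N m; "tool_pos": TCP position; "tool_rot": TCP orientation; "contact_force": force on the tool from outside, world axes, zero at the start; "ft_torque": the same for the moment, N m; "gripper_width": opening from 0.0 (shut) to 1.0 (fully open); "grasp_force": force on a finger pad.
Only numpy, scipy, OpenCV 4.12 (cv2) and the standard library are available. Lean on these libraries where they do the work, as an engineer would, in place of code of your own. Each camera call takes 0.05 s, during which the arm holds its last target. There are 200 camera calls.

## Task

One of the three identical closed black boxes has a piece loose in it. Lift boxes one at a time clear of the desk and shake them, with four or more brisk level strokes to and fro along the longer side, to find the one that rattles; set any silent box back upright where it stood and leave the other things on the desk alone. Finish holding the rattling box in the gripper, upright and still, out over the middle of the open cardboard tray and clearly above its rim (10 to 25 cm above the desk), ready for a colleague to open; do not let go of it.

Things in the scene. Friction and masses are not known exactly. Their poses are not given: they have to be found in the camera images.
- box_1: One of three identical closed black boxes: 40 mm along its own x, 52 mm along y, 42 mm high, loose on a green mat 3 mm thick (two on the left mat, one on the right behind the pen organiser), lid fixed. Origin at the underside, 1 mm to +x of the middle. Each box weighs 0.2 to 0.4 kg by chance, so weight tells nothing; which box rattles changes every time. All three stand turned by the same angle.
- box_2: One of three identical closed black boxes: 40 mm along its own x, 52 mm along y, 42 mm high, loose on a green mat 3 mm thick (two on the left mat, one on the right behind the pen organiser), lid fixed. Origin at the underside, 1 mm to +x of the middle. Each box weighs 0.2 to 0.4 kg by chance, so weight tells nothing; which box rattles changes every time. All three stand turned by the same angle.
- box_3: One of three identical closed black boxes: 40 mm along its own x, 52 mm along y, 42 mm high, loose on a green mat 3 mm thick (two on the left mat, one on the right behind the pen organiser), lid fixed. Origin at the underside, 1 mm to +x of the middle. Each box weighs 0.2 to 0.4 kg by chance, so weight tells nothing; which box rattles changes every time. All three stand turned by the same angle.
- piece_1 (a joint): The metal piece (about 0.18 kg) inside box_1, out of sight: its place along the box's own y, in m, 0 in the middle, as it starts. In two boxes it is packed tight (under 1 mm of play); in the rattling one it slides 13 mm either way with little friction and knocks at the ends when the box is shaken briskly along its y: felt as a jolt, and as a weight shift (wrist moment up to 0.045 N m).
- piece_2 (a joint): The metal piece (about 0.18 kg) inside box_2, out of sight: its place along the box's own y, in m, 0 in the middle, as it starts. In two boxes it is packed tight (under 1 mm of play); in the rattling one it slides 13 mm either way with little friction and knocks at the ends when the box is shaken briskly along its y: felt as a jolt, and as a weight shift (wrist moment up to 0.045 N m).
- piece_3 (a joint): The metal piece (about 0.18 kg) inside box_3, out of sight: its place along the box's own y, in m, 0 in the middle, as it starts. In two boxes it is packed tight (under 1 mm of play); in the rattling one it slides 13 mm either way with little friction and knocks at the ends when the box is shaken briskly along its y: felt as a jolt, and as a weight shift (wrist moment up to 0.045 N m).
- tray: Open small brown cardboard tray, fixed on the bare desk (z = 0), 100 mm along its own x (from -56 to +44 mm of its origin), 170 mm along its own y (-85 to +85), walls 45 mm high and 2 mm thick. Origin at the underside, z up; its middle is at own x = -6 mm.
- wax_block: Pale wax block, 42 x 75 x 22 mm high, lying left of the desk's middle. A bystander to be left alone, standing loose on the desk. Origin under its middle.
- steel_weight: Grey steel weight with a neck and knob on top, 50 mm across, 57 mm high, behind the boxes on the left. A bystander to be left alone, standing loose on the desk. Origin under its middle.
- sanding_block: Cork sanding block, 47 x 83 x 25 mm high, lying on the bare desk on the left. A bystander to be left alone, standing loose on the desk. Origin under its middle.
Things that resemble listed ones, but are neither listed nor needed, are in the scene too. What is shaped like the box_1 but blue, pink or red is not meant.

How it is judged:
By the outcome, as a careful person would: the job done as asked, in the order asked, and still so for the second after the job is handed in, while the arm keeps its last pose, push and grip.
It also fails if it takes over 70 s, if anything falls off the work surface, if the arm or the gripper's body presses on something with over 40 N, if the wrist force passes 120 N, or if a joint passes its speed limit or range.

## Working session

There is one attempt and no reset: what is moved stays moved. The work goes in short steps, Python scripts to look and compute and a tool call to move; the robot and the scene stay as the last step left them, time stands still between calls to the robot, and variables do not carry over. Pictures are saved under pics/ and viewed, at most 10 in all, crops included, and the job is handed in when it is done.

Besides the shell and the picture viewer there is one more tool, called after "Request:" as name(argument=value, ...), one argument or row to a line, values as JSON. play_rows: Moves the arm, as the interface text tells. Its arguments: {"type":"object","properties":{"series":{"type":"array"}},"required":["series"]}

```bash
mkdir -p pics; python3 - <<'E'
from plant import manip
import cv2,pickle
d={}
for n in("scene","top"):
    f=manip.grab_frame(n); d[n]=f; cv2.imwrite(f"pics/{n}0.png",f["frame"]); print(n,f["mtx"].tolist(),f["R"].tolist(),f["t"].tolist())
pickle.dump(d,open("f0.pkl","wb"))
print(manip.state())
E
```

```text
scene [[465.6061005414016, 0.0, 249.33159694902557], [0.0, 465.6061005414016, 187.14595408039406], [0.0, 0.0, 1.0]] [[-0.8984666790497893, -0.43856139431908564, 0.020531196997308793], [-0.2602870498402377, 0.49441633991681055, -0.829338974430076], [0.3535650977156942, -0.7504774388588666, -0.5583684584941446]] [0.4167643744904304, 0.13711160201284803, 1.396793585959916]
top [[457.69874465546786, 0.0, 255.23115612823523], [0.0, 457.69874465546786, 192.7482017509143], [0.0, 0.0, 1.0]] [[-0.009307805257333183, -0.9999451551557523, -0.00480119170934462], [-0.9920252339254976, 0.00983741061136982, -0.12565492671409662], [0.1256952664834808, 0.003593331741104468, -0.9920623911582604]] [0.05470483892641022, 0.44683802269844614, 1.5170134423053085]
{'time': 0.1, 'joint_pos': array([-1.28703468e+00,  5.33167986e-02,  1.61418383e+00, -2.35012994e-05,
        1.47600465e+00, -1.19001417e-01]), 'joint_vel': array([ 0.00036919, -0.00023793, -0.00236878, -0.00086498,  0.00021787,
       -0.00048087]), 'joint_efforts': array([ 3.70538755e-04, -3.94908714e+01, -3.71361673e+01, -6.33239961e-05,
        3.98185803e-03, -5.51950219e-07]), 'tool_pos': array([ 0.24480684, -0.57443298,  0.23015366]), 'tool_rot': array([-9.52107264e-04,  9.79790502e-01,  2.00024142e-01, -9.03492498e-05]), 'contact_force': array([-0.61946198,  0.0141216 ,  0.25606823]), 'ft_torque': array([ 0.03010563, -0.01687507, -0.01244007]), 'grasp_force': 0.0, 'gripper_width': 0.999931642654777}
```

View pics/scene0.png

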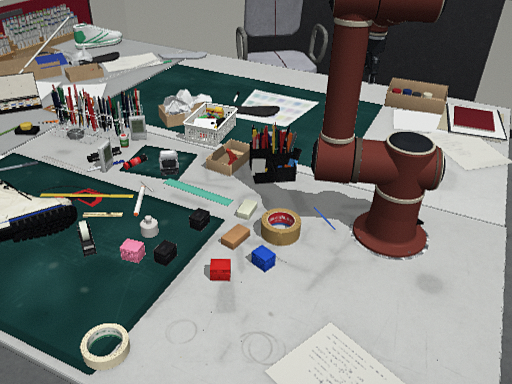

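View pics/top0.png

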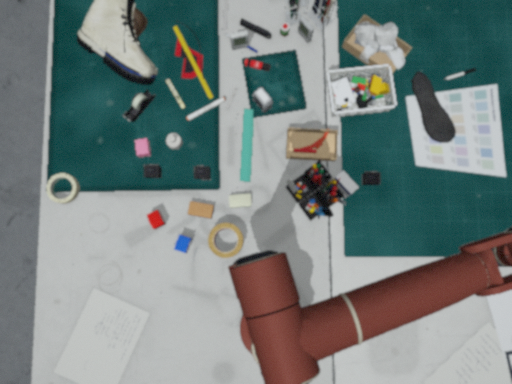

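Top view: black boxes at (152,171), (203,172) on the left mat and (372,178) on the right. The tray is at (312,143), wax at (240,200), cork at (200,209) and the weight at (173,141). In the scene view the left boxes are at (165,252) and (199,219). The right one is hidden there.

```bash
cat > h.py <<'E'
import numpy as np,cv2
def ray(f,u,v):
    R,t,K=map(np.array,(f["R"],f["t"],f["mtx"])); C=-R.T@t
    return C,R.T@np.linalg.solve(K,[u,v,1.])
def plane(f,u,v,z):
    C,d=ray(f,u,v); return C+d*(z-C[2])/d[2]
def tri(f,p,g,q):
    a,d=ray(f,*p); b,e=ray(g,*q); s=np.linalg.lstsq(np.c_[d,-e],b-a,rcond=None)[0]
    P,Q=a+d*s[0],b+e*s[1]; return (P+Q)/2,np.linalg.norm(P-Q)
def proj(f,X):
    c=np.array(f["R"])@X+f["t"]; p=np.array(f["mtx"])@c; return p[:2]/p[2]
E
python3 - <<'E'
import pickle
from h import *
d=pickle.load(open("f0.pkl","rb"))
print({n:(-np.array(d[n]["R"]).T@d[n]["t"]).round(3) for n in d})
for u,v in((152,171),(203,172),(372,178)): print(plane(d["top"],u,v,.045).round(3))
tiles=[]
for n,u,v in(("top",152,171),("top",203,172),("top",372,178),("scene",165,252),("scene",199,219),("top",312,143)):
    h=30 if v==143 else 16
    c=d[n]["frame"][v-h:v+h,u-h:u+h]; tiles.append(cv2.resize(c,(256,256),interpolation=cv2.INTER_NEAREST))
im=np.vstack([np.hstack(tiles[:3]),np.hstack(tiles[3:])]); im=np.clip((im/255.)**.6*255,0,255).astype('uint8')
cv2.imwrite("pics/crops.png",im)
E
```

```text
{'scene': array([-0.084,  1.163,  0.885]), 'top': array([0.253, 0.045, 1.561])}
[0.522 0.397 0.045]
[0.517 0.225 0.045]
[ 0.491 -0.341  0.045]
```

View pics/crops.png

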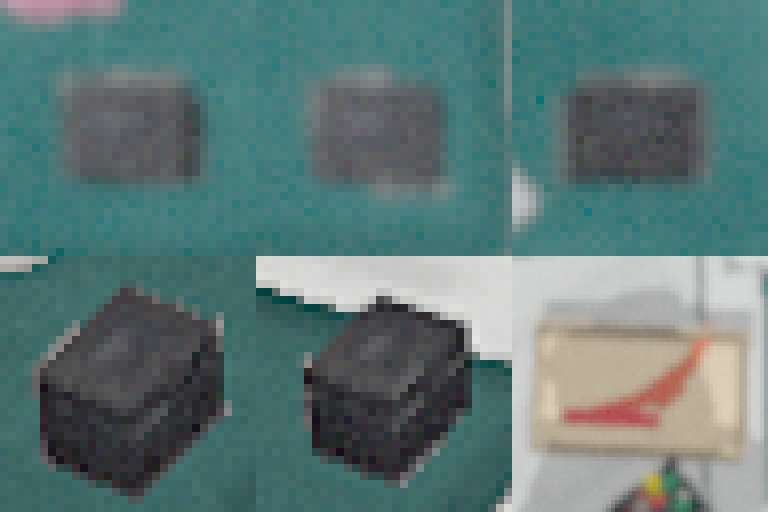

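```bash
python3 - <<'E'
import pickle
from h import *
d=pickle.load(open("f0.pkl","rb")); T,S=d["top"],d["scene"]
def blob(f,u,v,h=14):
    c=cv2.resize(f["frame"][v-h:v+h,u-h:u+h],None,fx=8,fy=8,interpolation=cv2.INTER_CUBIC).astype(int)
    m=((c.max(2)<105)&(c.max(2)-c.min(2)<32)).astype('uint8')
    m=cv2.morphologyEx(m,cv2.MORPH_OPEN,np.ones((25,25)))
    k=max(cv2.findContours(m,0,2)[0],key=cv2.contourArea)
    return (k.reshape(-1,2)+.5)/8-.5+[u-h,v-h]
for n,u,v in(("A",152,171),("B",203,172),("C",372,178)):
    p=blob(T,u,v); w=np.array([plane(T,*q,.045)[:2] for q in p],'f')
    r=cv2.minAreaRect(w); print(n,"top rect",np.round(r[0],4),np.round(r[1],4),round(r[2],1), w.min(0).round(3),w.max(0).round(3))
# scene top corners (far,left,near,right) hand-read from crops
for n,o,cs in(("A",(149,236),((130,32),(40,109),(135,159),(218,69))),("B",(183,203),((126,42),(52,108),(142,148),(212,66)))):
    px=[(x/8-.5+o[0],y/8-.5+o[1]) for x,y in cs]
    w=np.array([plane(S,*q,.045)[:2] for q in px]); e=np.diff(np.r_[w,w[:1]],axis=0)
    print(n,w.round(3).tolist(),w.mean(0).round(4),np.linalg.norm(e,axis=1).round(3),np.degrees(np.arctan2(e[:,1],e[:,0])).round(1))
    diag=plane(S,*np.mean(px,0),.045)
    u,v=dict(A=(152,171),B=(203,172))[n]; p=blob(T,u,v)
    for z in(0.,): 
        r=cv2.minAreaRect(p.astype('f')); print("tri top-blob/scene-top",*tri(T,r[0],S,np.mean(px,0)))
# tray rim
c=T["frame"]
h=cv2.cvtColor(c,cv2.COLOR_BGR2HSV); m=((h[...,0]>8)&(h[...,0]<26)&(h[...,1]>45)).astype('uint8'); mm=np.zeros_like(m); mm[115:170,275:350]=m[115:170,275:350]
mm=cv2.morphologyEx(mm,cv2.MORPH_CLOSE,np.ones((9,9)))
k=max(cv2.findContours(mm,0,2)[0],key=cv2.contourArea); w=np.array([plane(T,*q,.045)[:2] for q in k.reshape(-1,2)],'f'); print("tray",cv2.minAreaRect(w))
hs=cv2.cvtColor(S["frame"],cv2.COLOR_BGR2HSV)
cv2.imwrite("pics/c2.png",np.hstack([cv2.resize(T["frame"][120:230,270:400],(780//2*1,330),interpolation=2),cv2.resize(S["frame"][110:220,200:330],(390,330),interpolation=2)]))
E
```

```text
A top rect [0.5242 0.3967] [0.0512 0.0624] 0.9 [0.499 0.365] [0.55  0.428]
B top rect [0.5169 0.2297] [0.0555 0.0588] 0.4 [0.489 0.2  ] [0.545 0.259]
C top rect [ 0.4934 -0.3368] [0.067  0.0496] 89.4 [ 0.468 -0.37 ] [ 0.518 -0.303]
A [[0.541, 0.375], [0.545, 0.421], [0.503, 0.427], [0.504, 0.377]] [0.5233 0.4   ] [0.047 0.043 0.05  0.038] [ 85.1 172.  -89.2  -3.5]
tri top-blob/scene-top [0.52510944 0.39752691 0.04192635] 0.0005205924541188329
B [[0.536, 0.206], [0.539, 0.254], [0.497, 0.259], [0.5, 0.204]] [0.5179 0.2308] [0.048 0.042 0.055 0.036] [ 86.5 172.9 -87.5   3.1]
tri top-blob/scene-top [0.51770794 0.230047   0.04410917] 0.0014626532838362739
tray ((0.5946828722953796, -0.14157386124134064), (0.1662796139717102, 0.141739159822464), 88.9671401977539)
```

View pics/c2.png

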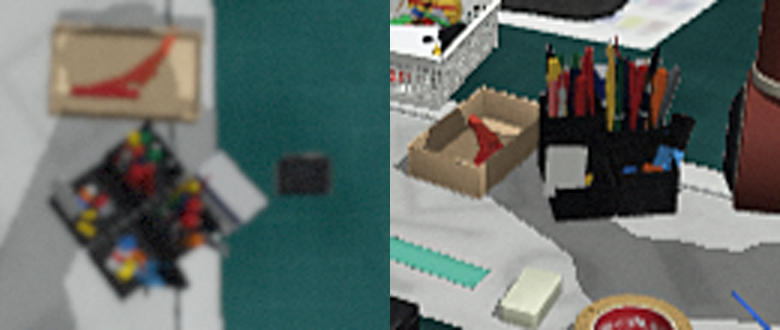

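Right crop: the tray rim spans about u 286–337, v 129–159. The organiser's white flap ends near u=358, just beside box C. Estimates: A (.525,.401), B (.519,.231), C (.496,-.342), tops near z .043 and turned about -2°. I'll start with C and close the fingers along x to keep clear of the organiser.

Request:
play_rows(
  series=[
    [[0.0315,0.0285,-0.01,0,0,8.1,1],[0.0315,0.0285,-0.01,0,0,8.1,1],[0.0315,0.0285,-0.01,0,0,8.1,1],[0.0315,0.0285,-0.01,0,0,8.1,1],[0.0315,0.0285,-0.01,0,0,8.1,1],[0.0315,0.0285,-0.01,0,0,8.1,1],[0.0315,0.0285,-0.01,0,0,8.1,1],[0.0315,0.0285,-0.01,0,0,8.1,1],[0,0,0,0,0,0,1],[0,0,0,0,0,0,1]],
  ],
)

```text
time: 1.1
tool_pos: [0.497, -0.3461, 0.1504]
tool_rot: [-0.001, 0.72, 0.694, -0.0]
contact_force: [-0.1, -0.9, 0.4]
gripper_width: 0.998
grasp_force: 0.0
```

```bash
python3 - <<'E'
from plant import manip
import cv2
from scipy.spatial.transform import Rotation as R
s=manip.state();print(s['time'],s['tool_pos'].round(4),R.from_quat(s['tool_rot'],scalar_first=True).as_matrix().round(3).tolist(),s['contact_force'].round(2),s['ft_torque'].round(3))
a=manip.grab_frame("top")["frame"][90:250,240:450];b=manip.grab_frame("scene")["frame"][60:220,180:390]
cv2.imwrite("pics/p1.png",cv2.resize(cv2.hconcat([a,b]),None,fx=1.9,fy=1.9,interpolation=2))
E
```

```text
1.1 [ 0.497  -0.3461  0.1504] [[0.036, 0.999, -0.002], [0.999, -0.036, 0.001], [0.001, -0.002, -1.0]] [-0.11 -0.92  0.41] [ 0.021  0.01  -0.005]
```

View pics/p1.png

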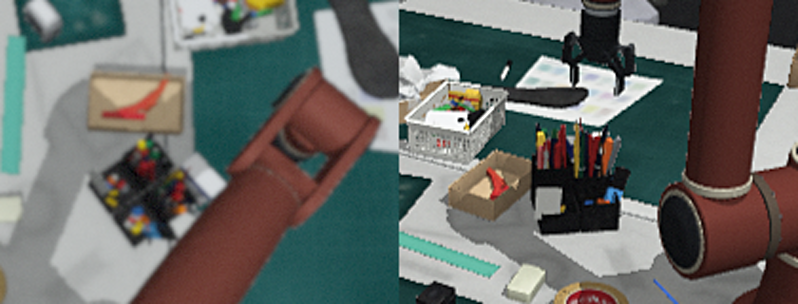

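Arm is over box C, clear of the organiser, pens below the forearm. Descend and grip.

Request:
play_rows(
  series=[
    [[0,0,-0.035,0,0,0,1],[0,0,-0.035,0,0,0,1],[0,0,-0.03,0,0,0,1],[0,0,-0.02,0,0,0,1],[0,0,-0.015,0,0,0,1],[0,0,-0.005,0,0,0,1],[0,0,0,0,0,0,1]],
  ],
)

```text
time: 1.9
tool_pos: [0.4966, -0.3476, 0.0113]
tool_rot: [-0.0, 0.72, 0.693, -0.0]
contact_force: [-0.2, 1.0, -0.3]
gripper_width: 1.003
grasp_force: 0.0
```

Request:
play_rows(
  series=[
    [[0,0,0,0,0,0,0.7],[0,0,0,0,0,0,0.6],[0,0,0,0,0,0,0.5],[0,0,0,0,0,0,0.3],[0,0,0,0,0,0,0.0],[0,0,0,0,0,0,0.0],[0,0,0,0,0,0,0.0]],
  ],
)

```text
time: 2.6
tool_pos: [0.4977, -0.3476, 0.0126]
tool_rot: [0.001, 0.72, 0.694, -0.0]
contact_force: [-0.2, -0.1, 4.9]
gripper_width: 0.459
grasp_force: 61.6
```

Request:
play_rows(
  series=[
    [[0,0,0.01,0,0,0,0],[0,0,0.03,0,0,0,0],[0,0,0.05,0,0,0,0],[0,0,0.05,0,0,0,0],[0,0,0.05,0,0,0,0],[0,0,0,0,0,0,0],[0,0,0,0,0,0,0],[0,0,0,0,0,0,0]],
  ],
)

```text
time: 3.4
tool_pos: [0.4958, -0.3458, 0.1985]
tool_rot: [-0.002, 0.72, 0.694, -0.0]
contact_force: [-0.7, 0.2, -4.3]
gripper_width: 0.458
grasp_force: 61.4
```

```bash
cat > rd.py <<'E'
from plant import manip
import numpy as np
F=[];M=[]
for i in range(4):
    s=manip.state();F.append(s['contact_force']);M.append(s['ft_torque']);manip.grab_frame("top")
print(s['time'],s['tool_pos'].round(4),s['tool_rot'].round(3),"F",np.mean(F,0).round(2),"M",np.mean(M,0).round(4),"sd",np.std(M,0).round(4))
E
python3 rd.py
```

```text
3.55 [ 0.4959 -0.3459  0.1982] [-0.003  0.72   0.694 -0.   ] F [-0.27  0.23 -3.35] M [ 0.0058 -0.0174 -0.02  ] sd [0.0092 0.0124 0.0389]
```

Request:
play_rows(
  series=[
    [[-0.0015,-0.045,0,0,0,0,0],[0.0015,0.045,0,0,0,0,0],[-0.0015,-0.045,0,0,0,0,0],[0.0015,0.045,0,0,0,0,0],[-0.0015,-0.045,0,0,0,0,0],[0.0015,0.045,0,0,0,0,0],[0,0,0,0,0,0,0],[0,0,0,0,0,0,0]],
  ],
)

```text
time: 4.4
tool_pos: [0.4967, -0.3463, 0.1999]
tool_rot: [-0.001, 0.72, 0.694, -0.0]
contact_force: [0.7, 0.4, -2.7]
gripper_width: 0.461
grasp_force: 61.6
```

```bash
python3 rd.py
```

```text
4.55 [ 0.4971 -0.3474  0.2015] [ 0.     0.72   0.694 -0.   ] F [ 0.31  0.31 -2.8 ] M [-0.0113 -0.0198  0.0116] sd [0.0303 0.0116 0.0228]
```

Request:
play_rows(
  series=[
    [[0.0015,0.045,0,0,0,0,0],[-0.0015,-0.045,0,0,0,0,0],[0.0015,0.045,0,0,0,0,0],[-0.0015,-0.045,0,0,0,0,0],[0.0015,0.045,0,0,0,0,0],[-0.0015,-0.045,0,0,0,0,0],[0,0,0,0,0,0,0],[0,0,0,0,0,0,0]],
  ],
)

```text
time: 5.4
tool_pos: [0.497, -0.3477, 0.2016]
tool_rot: [0.0, 0.72, 0.693, 0.0]
contact_force: [0.3, 1.0, -2.7]
gripper_width: 0.459
grasp_force: 61.7
```

```bash
python3 rd.py
```

```text
5.55 [ 0.4971 -0.347   0.2018] [0.    0.72  0.694 0.   ] F [ 0.24  0.06 -3.01] M [-0.0069 -0.0141 -0.011 ] sd [0.0315 0.0769 0.02  ]
```

```bash
sed -i 's/range(4)/range(10)/; s/M.append(s/J.append(s["joint_efforts"]);M.append(s/; s/F=\[\]/J=[];F=[]/' rd.py; echo 'print("J",np.mean(J,0).round(4),np.std(J,0).round(4))' >> rd.py; python3 rd.py
```

```text
6.05 [ 0.497  -0.3469  0.2013] [0.    0.72  0.694 0.   ] F [ 0.    0.17 -2.85] M [-0.0008  0.0053 -0.005 ] sd [0.0403 0.0273 0.0261]
J [-2.86000e-02 -3.93444e+01 -3.81009e+01  5.20000e-03  4.60000e-03
  4.00000e-04] [0.0394 0.0525 0.0088 0.0012 0.0018 0.0002]
```

Request:
play_rows(
  series=[
    [[-0.0015,-0.045,0,0,0,0,0],[0.0015,0.045,0,0,0,0,0],[-0.0015,-0.045,0,0,0,0,0],[0.0015,0.045,0,0,0,0,0],[-0.0015,-0.045,0,0,0,0,0],[0.0015,0.045,0,0,0,0,0],[0,0,0,0,0,0,0],[0,0,0,0,0,0,0],[0,0,0,0,0,0,0]],
  ],
)

```text
time: 7.0
tool_pos: [0.4972, -0.3474, 0.202]
tool_rot: [0.001, 0.72, 0.694, -0.0]
contact_force: [1.4, 0.1, -2.3]
gripper_width: 0.461
grasp_force: 61.8
```

```bash
python3 rd.py
```

```text
7.45 [ 0.497  -0.3471  0.2014] [ 0.     0.72   0.694 -0.   ] F [ 0.1  -0.27 -2.64] M [-0.0029  0.0039 -0.0024] sd [0.0269 0.0366 0.0288]
J [ 5.53000e-02 -3.93062e+01 -3.80105e+01  8.80000e-03  6.30000e-03
 -6.00000e-04] [0.0703 0.1311 0.1654 0.0032 0.0046 0.0003]
```

Box C shows no shift: Mx agrees at both ends and the wrist joint torques are within 0.004. So C is silent and goes back.

Request:
play_rows(
  series=[
    [[0,0,-0.04,0,0,0,0],[0,0,-0.05,0,0,0,0],[0,0,-0.045,0,0,0,0],[0,0,-0.03,0,0,0,0],[0,0,-0.015,0,0,0,0],[0,0,-0.005,0,0,0,0],[0,0,-0.003,0,0,0,0],[0,0,-0.001,0,0,0,0],[0,0,0,0,0,0,0]],
  ],
)

```text
time: 8.4
tool_pos: [0.4982, -0.348, 0.0143]
tool_rot: [0.002, 0.72, 0.694, 0.0]
contact_force: [0.9, -0.5, -2.4]
gripper_width: 0.46
grasp_force: 61.8
```

Request:
play_rows(
  series=[
    [[0,0,-0.001,0,0,0,0],[0,0,0,0,0,0,0],[0,0,0,0,0,0,0]],
  ],
)

```text
time: 8.7
tool_pos: [0.4979, -0.3478, 0.0128]
tool_rot: [0.001, 0.72, 0.694, 0.0]
contact_force: [0.2, -0.1, 2.4]
gripper_width: 0.458
grasp_force: 62.3
```

Request:
play_rows(
  series=[
    [[0,0,0,0,0,0,0.6],[0,0,0,0,0,0,0.8],[0,0,0,0,0,0,1],[0,0,0,0,0,0,1],[0,0,0.03,0,0,0,1],[0,0,0.05,0,0,0,1],[0,0,0.05,0,0,0,1],[0,0,0.05,0,0,0,1],[0,0,0.05,0,0,0,1],[0,0,0.03,0,0,0,1]],
  ],
)

```text
time: 9.7
tool_pos: [0.4979, -0.3478, 0.2768]
tool_rot: [0.003, 0.72, 0.694, 0.0]
contact_force: [1.0, -0.4, 0.5]
gripper_width: 0.999
grasp_force: 0.0
```

Request:
play_rows(
  series=[
    [[0.002,0.048,0,0,0,0,1],[0.002,0.048,0,0,0,0,1],[0.002,0.048,0,0,0,0,1],[0.002,0.048,0,0,0,0,1],[0.002,0.048,0,0,0,0,1],[0.002,0.048,0,0,0,0,1],[0.002,0.048,0,0,0,0,1],[0.002,0.048,0,0,0,0,1],[0.002,0.048,0,0,0,0,1],[0.002,0.048,0,0,0,0,1]],
  ],
)

```text
time: 10.7
tool_pos: [0.5166, 0.135, 0.2714]
tool_rot: [0.0, 0.72, 0.694, 0.0]
contact_force: [1.0, -0.8, 0.7]
gripper_width: 0.997
grasp_force: 0.0
```

Request:
play_rows(
  series=[
    [[0.001,0.048,-0.01,0,0,0,1],[0,0.048,-0.01,0,0,0,1],[0,0.003,-0.04,0,0,0,1],[0,0,-0.04,0,0,0,1],[0,0,-0.04,0,0,0,1],[0,0,-0.01,0,0,0,1],[0,0,0,0,0,0,1],[0,0,0,0,0,0,1]],
  ],
)

```text
time: 11.5
tool_pos: [0.5193, 0.2323, 0.1235]
tool_rot: [0.001, 0.72, 0.694, 0.001]
contact_force: [0.5, -0.1, 0.7]
gripper_width: 1.0
grasp_force: 0.0
```

```bash
python3 - <<'E'
from plant import manip
import cv2
print(manip.state()['tool_pos'])
a=manip.grab_frame("top")["frame"][90:250,240:450];b=manip.grab_frame("scene")["frame"][130:290,100:310]
cv2.imwrite("pics/p2.png",cv2.resize(cv2.hconcat([a,b]),None,fx=1.9,fy=1.9,interpolation=2))
E
```

```text
[0.51933994 0.23227763 0.12348798]
```

View pics/p2.png

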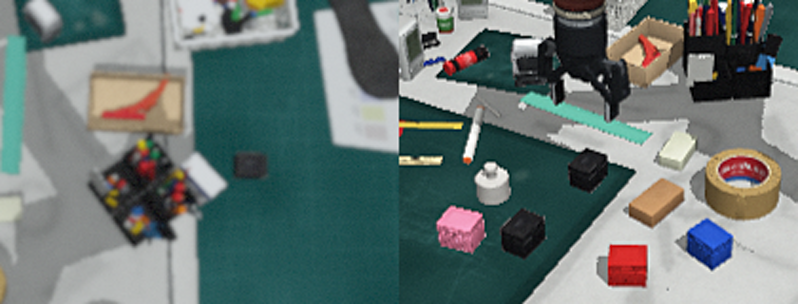

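Box C stands back in place at crop (250,165), and the gripper is over B with both sides clear. Descend and grip B.

Request:
play_rows(
  series=[
    [[0,0,-0.035,0,0,0,1],[0,0,-0.035,0,0,0,1],[0,0,-0.02,0,0,0,1],[0,0,-0.015,0,0,0,1],[0,0,-0.006,0,0,0,1],[0,0,0,0,0,0,1],[0,0,0,0,0,0,1]],
  ],
)

```text
time: 12.3
tool_pos: [0.5193, 0.2324, 0.0119]
tool_rot: [0.001, 0.72, 0.694, 0.001]
contact_force: [0.6, 0.4, 1.2]
gripper_width: 0.998
grasp_force: 0.0
```

Request:
play_rows(
  series=[
    [[0,0,0,0,0,0,0.7],[0,0,0,0,0,0,0.6],[0,0,0,0,0,0,0.5],[0,0,0,0,0,0,0.3],[0,0,0,0,0,0,0.0],[0,0,0,0,0,0,0.0],[0,0,0,0,0,0,0.0]],
  ],
)

```text
time: 13.0
tool_pos: [0.5188, 0.2322, 0.0112]
tool_rot: [0.0, 0.72, 0.694, 0.001]
contact_force: [0.5, -0.0, 6.4]
gripper_width: 0.458
grasp_force: 61.4
```

Request:
play_rows(
  series=[
    [[0,0,0.01,0,0,0,0],[0,0,0.03,0,0,0,0],[0,0,0.05,0,0,0,0],[0,0,0.05,0,0,0,0],[0,0,0.05,0,0,0,0],[0,0,0,0,0,0,0],[0,0,0,0,0,0,0],[0,0,0,0,0,0,0]],
  ],
)

```text
time: 13.8
tool_pos: [0.5163, 0.2315, 0.1974]
tool_rot: [-0.001, 0.72, 0.694, -0.002]
contact_force: [-0.5, -0.5, -2.7]
gripper_width: 0.461
grasp_force: 61.1
```

Request:
play_rows(
  series=[
    [[-0.0015,-0.045,0,0,0,0,0],[0.0015,0.045,0,0,0,0,0],[-0.0015,-0.045,0,0,0,0,0],[0.0015,0.045,0,0,0,0,0],[-0.0015,-0.045,0,0,0,0,0],[0.0015,0.045,0,0,0,0,0],[0,0,0,0,0,0,0],[0,0,0,0,0,0,0],[0,0,0,0,0,0,0]],
  ],
)

```text
time: 14.7
tool_pos: [0.5169, 0.2316, 0.1981]
tool_rot: [-0.001, 0.72, 0.694, -0.002]
contact_force: [-0.3, 0.8, -2.9]
gripper_width: 0.459
grasp_force: 62.8
```

```bash
python3 rd.py
```

```text
15.15 [0.518  0.232  0.2005] [0.    0.72  0.694 0.   ] F [-0.18 -0.27 -2.43] M [-0.0152 -0.005  -0.0097] sd [0.0265 0.0162 0.0182]
J [ 1.31000e-02 -3.50709e+01 -3.79287e+01  1.49000e-02  1.90000e-03
 -8.00000e-04] [0.0139 0.0768 0.0614 0.0014 0.0046 0.0004]
```

Request:
play_rows(
  series=[
    [[0.0015,0.045,0,0,0,0,0],[-0.0015,-0.045,0,0,0,0,0],[0.0015,0.045,0,0,0,0,0],[-0.0015,-0.045,0,0,0,0,0],[0.0015,0.045,0,0,0,0,0],[-0.0015,-0.045,0,0,0,0,0],[0,0,0,0,0,0,0],[0,0,0,0,0,0,0],[0,0,0,0,0,0,0]],
  ],
)

```text
time: 16.1
tool_pos: [0.5182, 0.2322, 0.2006]
tool_rot: [-0.0, 0.72, 0.694, 0.0]
contact_force: [0.2, -0.2, -2.2]
gripper_width: 0.458
grasp_force: 62.8
```

```bash
python3 rd.py
```

```text
16.55 [0.518  0.2321 0.2003] [0.    0.72  0.694 0.   ] F [-0.05  0.06 -2.51] M [ 0.0282  0.0066 -0.0079] sd [0.0399 0.0205 0.0291]
J [-2.06000e-02 -3.52275e+01 -3.80228e+01 -2.23000e-02  8.30000e-03
  6.00000e-04] [0.0203 0.0431 0.074  0.0015 0.0021 0.0003]
```

Box B rattles: Mx swings from -0.015 to +0.028 and the joint 4 torque from +0.015 to -0.022, well above the noise. Next I locate the tray's middle from two views.

```bash
python3 - <<'E'
import pickle
from h import *
d=pickle.load(open("f0.pkl","rb")); T,S=d["top"],d["scene"]
t=(311.3,144.1); s=np.mean([((410-390)/3+200,142/3+110),((483-390)/3+200,88/3+110),((540-390)/3+200,115/3+110),((487-390)/3+200,170/3+110)],0)
for u,v in((286,129),(336.7,129),(336.7,159.3),(286,159.3),t): print(plane(T,u,v,.045).round(3))
print(tri(T,t,S,s),plane(S,*s,.045).round(3))
E
```

```text
[ 0.663 -0.056  0.045]
[ 0.661 -0.228  0.045]
[ 0.556 -0.225  0.045]
[ 0.558 -0.054  0.045]
[ 0.609 -0.141  0.045]
(array([ 0.61127797, -0.14127085,  0.03949269]), np.float64(0.0015708695239444895)) [ 0.608 -0.133  0.045]
```

Request:
play_rows(
  series=[
    [[0.01,-0.02,0,0,0,0,0],[0.016,-0.04,0,0,0,0,0],[0.016,-0.042,0,0,0,0,0],[0.016,-0.042,0,0,0,0,0],[0.016,-0.042,0,0,0,0,0],[0.012,-0.042,0,0,0,0,0],[0.005,-0.042,0,0,0,0,0],[0,-0.042,-0.003,0,0,0,0],[0,-0.04,-0.003,0,0,0,0],[0,-0.02,-0.004,0,0,0,0]],
  ],
)

```text
time: 17.6
tool_pos: [0.6089, -0.1433, 0.1904]
tool_rot: [0.001, 0.721, 0.693, -0.0]
contact_force: [0.8, 1.0, -2.2]
gripper_width: 0.456
grasp_force: 62.8
```

Request:
play_rows(
  series=[
    [[0,0,0,0,0,0,0],[0,0,0,0,0,0,0],[0,0,0,0,0,0,0],[0,0,0,0,0,0,0],[0,0,0,0,0,0,0],[0,0,0,0,0,0,0]],
  ],
)

```text
time: 18.2
tool_pos: [0.6091, -0.1393, 0.1905]
tool_rot: [0.0, 0.72, 0.694, 0.0]
contact_force: [-0.2, -0.0, -2.2]
gripper_width: 0.461
grasp_force: 62.7
```

```bash
python3 - <<'E'
from plant import manip
import cv2
s=manip.state();print(s['tool_pos'],s['tool_rot'],s['joint_vel'].round(3),s['contact_force'],s['gripper_width'])
a=manip.grab_frame("top")["frame"][90:250,190:400];b=manip.grab_frame("scene")["frame"][60:290,100:340]
cv2.imwrite("pics/p3.png",cv2.hconcat([cv2.resize(a,(399,304)),cv2.resize(b,(399,304))]))
E
```

```text
[ 0.60913054 -0.13930701  0.19050545] [1.41500695e-04 7.19725770e-01 6.94258446e-01 7.78303681e-05] [-0.005  0.001 -0.     0.     0.    -0.   ] [-0.1824848  -0.04509002 -2.23614182] 0.4612167644552805
```

View pics/p3.png

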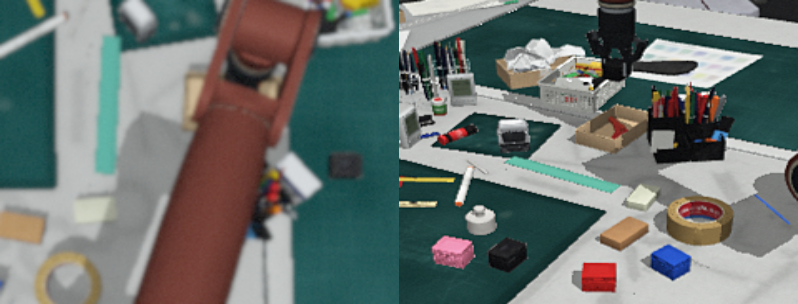

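The rattling box is held upright and still above the tray, the other two boxes are standing in place, and nothing else has moved. I'm handing it in.

```bash
python3 -c "
from plant import manip
print(manip.job_done())"
```

```text
the job is handed in; nothing more can be done
None
```

The rattling box was the left-mat one nearer the desk's middle; the arm holds it upright and still, about 18 cm above the middle of the tray, and the job is handed in. The right-mat box was shaken, found silent and set back, and the third was not shaken because only one box rattles.

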